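# Clear, set and lock the dry-air regulator

### The job

The old tin is standing on the guard's track of the dry-air station: first stand it, kept upright all the way, in the empty compartment of the cardboard tray. Then turn the blue regulator knob clockwise until its yellow pointer is on the red set mark, without running well past the mark, and only after that slide the clear guard by its orange handle fully home over the knob to lock the setting. Leave the other things on the bench where they stand.

Things in the scene. Friction and masses are not known exactly. Their poses are not given: they have to be found in the camera images.
- station: Fixed grey panel on the bench, 25 mm thick, from x = -60 to +140 and y = -145 to +155 mm in its own frame; origin on the bench surface. The guard slides along its y, sweeping x = -54 to +54 mm. Its back strip (x > 85 mm) carries a gauge at y = -85 (up to z = 120 mm), a blue filter at y = 118 (up to z = 105) and a copper pipe (z = 43) between them.
- dial_centre (a point): Point on the turning axis (vertical) of the knob, on the panel's top face, at (0, -85, 25) mm in the station's frame. The white dial around it has radius 48 mm.
- knob_grip (a point): Point on the knob's axis at the height to grip it, 33 mm above the panel. The knob is a black disc, 64 mm across, up to 15 mm above the panel, with a blue upright grip bar on it, 66 mm long, 16 mm thick, from 15 to 44 mm above the panel. The point's x axis runs along the bar towards the yellow pointer.
- pointer_tip (a point): Tip of the knob's yellow pointer, 43 mm from the knob's axis.
- set_mark (a point): The red set mark, a flat red tab on the dial, 43 mm from the knob's axis; it cannot be moved by touch. The knob is set when the pointer tip is above it (within 6 mm).
- knob (a joint): Knob angle in rad, 0 to 4.4: at 0 the pointer looks along the station's +y; grows as the knob turns clockwise seen from above. Friction holds it where it is left.
- set_ring (a joint): Angle of the red set mark, measured like the knob's angle: the pointer is on the mark when both are equal. It is 0.7 to 2.7 rad clockwise of the knob's start.
- guard (a joint): Position of the sliding guard in m: 0 is parked at the station's +y end, and it grows towards the station's -y to the stop at 0.190, where the guard stands centred over the knob (fully home). It starts between 0 and 0.025 and moves with about 2.5 N.
- guard_handle (a point): Grip point of the guard's orange handle, 82 mm above the panel: an upright bar 60 mm long (station x), 14 mm thick (station y), 56 to 96 mm above the panel. The clear arch-shaped guard below it is 108 mm wide (station x), 84 mm long (station y), its roof top 56 mm above the panel, open at the ends to pass over the knob.
- tin: Old brown metal tin with a paper band and a brass-coloured lid, upright cylinder 57 mm across and 90 mm high, about 0.2 kg; origin at the centre of its underside. It starts on the panel between the guard and the knob.
- tray: Fixed cardboard tray, 200 mm (x) by 110 mm (y), walls 35 mm high and 4 mm thick, floor 5 mm, with one cross wall at x = 0 making two compartments of 94 by 102 mm; origin at the centre of its underside. The amber jar stands in the -x compartment, the +x one (paper-lined) is empty.
- tray_place (a point): Centre of the floor of the tray's empty compartment (49 mm from the tray's centre, 5 mm above the bench). Its axes are the tray's.
- archive_box: Bystander: fixed closed cardboard box, 198 by 118 mm, 90 mm high; origin at the centre of its underside. It changes sides with the tray.
- jar: Bystander: amber jar, 48 mm across, 75 mm high, in the tray's other compartment; origin at its underside.
- solvent: Bystander: green bottle, 38 mm across, 95 mm high, standing loose on the station's back strip beside the track; origin at its underside.
- flagon: Bystander: cream and brown stoneware flagon, 104 mm across, 180 mm high; origin at its underside.
- barrel: Bystander: dark wooden barrel, 94 mm across, 110 mm high; origin at its underside.
- brush: Bystander: brush, 170 mm long, lying on the archive box.
- pot: Bystander: blue ceramic pot, 72 mm across, 90 mm high; origin at its underside.

How it is judged:
On the way, in this order (a step that is already met when the one before it is completed fails the run):
1. the tin stands upright, let go, in the tray's empty compartment (x of tin in the frame of tray_place between -0.02 and 0.02 m and y of tin in the frame of tray_place between -0.026 and 0.026 m and z of tin in the frame of tray_place below 0.008 m and angle between tin's own z axis and vertical below 0.12 rad and linear speed of tin below 0.03 m/s and contact force between the fingers and tin below 0.2 N), for 0.2 s.
2. with the guard still open, the knob's pointer is on the red mark (horizontal distance between pointer_tip and set_mark below 0.006 m and value of joint guard below 0.05 m), for 0.2 s.
At the end, for the whole second after the job is handed in: The tin stands upright on the floor of the tray's empty compartment; the pointer tip is within 6 mm (about 8 degrees) of the red set mark; the guard is fully home over the knob (within 7 mm of its stop) (x of tin in the frame of tray_place between -0.02 and 0.02 m and y of tin in the frame of tray_place between -0.026 and 0.026 m and z of tin in the frame of tray_place below 0.008 m and angle between tin's own z axis and vertical below 0.12 rad and linear speed of tin below 0.03 m/s and horizontal distance between pointer_tip and set_mark below 0.006 m and value of joint guard above 0.183 m); the robot touches nothing.
It fails at once if the tin is tipped by more than 0.5 rad (angle between tin's own z axis and vertical above 0.5 rad).
It fails at once if the knob is run past the set mark by more than about 20 degrees (pointer 15 mm past it) (y of pointer_tip in the frame of set_mark below -0.015 m).
It fails at once if a bystander (jar, bottle, flagon, barrel, brush or pot) is knocked over or shifted by more than 30 mm (distance of any of jar, solvent, flagon, barrel, brush, pot from where it was at the start of the episode above 0.03 m).
It also fails if it takes over 72 s, if anything falls off the work surface, if the arm or the gripper's body presses on something with over 40 N, if the wrist force passes 120 N, or if a joint passes its speed limit or range.

### The arm

A 6-joint arm with a two-finger parallel gripper is mounted at the origin on the work surface. World frame = base frame: x ahead of the robot, y to its left, z up, the work surface at z = 0. Lengths are in m, angles in rad, forces in N, time in s.
With the tool pointing down it reaches from about 0.3 to 1 m from the base axis. Payload 5.1 kg.
Tool frame: the origin (TCP) lies at the very end of the fingers, on their centre line; the grasp point (between the pads) lies 19 mm behind it; x points along the fingers, z is the direction in which the jaws open and shut, and the axes are right-handed (so a half turn about x gives the same grasp; the last joint's range is limited). The gripper opens to 95 mm and grips with 3 to 60 N. Pads are 20 mm wide; open, the fingers measure 119 mm over their backs; the gripper's body (75 mm by 180 mm) begins 59 mm behind the grasp point.
Start: joints at [1.054, 0.124, 1.65, -0, 1.367, -0.083], TCP at [0.273, 0.59, 0.215] pointing down, gripper open.
Joint ranges: [-2.61, 2.61], [-1.02, 2.33], [0.03, 2.71], [-1.35, 4.49], [0.32, 2.68], [-2.91, 2.91]. Speed limits (rad/s): [2.57, 2.57, 3.14, 3.14, 3.14, 3.14].

### API

Orientations are given as a unit quaternion [x, y, z, w].
In Python, from station import state, get_image, camera_model, job_done gives the robot as it stands. The module is installed in compiled form; this text tells all that it offers.
- The arm moves only by the tool carry_out, never from a script. Its argument "commands" is a list of rows, each a list of 3 entries, a list of its own where there are three numbers: the gripper's target within -1 to 1 (fully open at 1, half-way at 0, shut at -1), then the shift along the tool's x, y, z in m, then the turn, a rotation vector about the tool's x, y, z in rad. In form: [[jaw, [x, y, z], [wx, wy, wz]], ...]. A call has exactly 5 rows; each row is the pose to reach, as a shift and turn from the pose commanded when the call began, along the tool's axes at that moment; what a row does not reach only later rows make up. A row lasts 1/10 s, in which the tool goes at most 50 mm and 8.59 degrees, less where a joint would pass 70% of its speed; a pose out of reach is approached as far as the arm can. A call with a gripper value outside its range is refused whole. The fingers move at their own pace and stop on an object; "newtons" is the grip in N (left out, the last holds). Time passes only in rows, so rows that repeat a pose let the fingers close, or fill a call up. It gives the time, the measured TCP pose, the force and the opening at its end, in the units of the state.
- state(): the state, without advancing time (a new reading comes with each control period).
- get_image(name): name is "scene" or "top"; returns (picture, depth): 480x640x3 uint8, red, green, blue; 480x640 float32, m along the optical axis (not along the pixel's ray), 0 where there is no reading.
- camera_model(name): a dict with "fx", "fy", "cx", "cy" (pixels), "R" (3x3) and "t" (3): a world point X has camera coordinates R X + t. Camera axes: x right, y down, z forward; pixel columns grow to the right and rows downward; lengths in m; the calibration is good to about 2 mm. A picture is of the moment at which its call begins. camera_model takes no time and is no camera call.
- job_done(): hands the job in, once; it reports no verdict.
The state is a dict: "time": time; "joint_pos": joint angles; "joint_velocities": joint speeds; "effort": joint torques, N m; "ee_pos": TCP position; "ee_rot": TCP orientation; "force": force on the tool from outside, world axes, zero at the start; "ft_torque": the same for the moment, N m; "finger_gap": finger opening in m.
Only numpy, scipy, OpenCV 4.12 (cv2) and the standard library are available. Lean on these libraries where they do the work, as an engineer would, in place of code of your own. Each camera call takes 0.05 s, during which the arm holds its last target. There are 200 camera calls.

## Working session

There is one attempt and no reset: what is moved stays moved. The work goes in short steps, Python scripts to look and compute and a tool call to move; the robot and the scene stay as the last step left them, time stands still between calls to the robot, and variables do not carry over. Pictures are saved under pics/ and viewed, about 8 in all and at most 12, crops included, and the job is handed in when it is done.

Besides the shell and the picture viewer there is one more tool, called after "Emit:" as a command line: name --argument value ..., lists and objects as JSON in quotes. carry_out: Moves the arm, as the interface text tells. Its arguments: {"type":"object","properties":{"commands":{"type":"array","items":{"type":"array"}},"newtons":{"type":"number"}},"required":["commands"]}

```bash
mkdir -p pics
cat > h.py <<'E'
import numpy as np, cv2
from station import *
from scipy.spatial.transform import Rotation as Ro
def grab(n):
    im,d=get_image(n); m=camera_model(n); return im,d,m
def world(m,u,v,d):
    c=np.stack([(u-m["cx"])/m["fx"]*d,(v-m["cy"])/m["fy"]*d,d],-1)
    return (c-np.array(m["t"]))@np.array(m["R"])
def cloud(d,m):
    v,u=np.mgrid[0:480,0:640]; return world(m,u,v,d)
def proj(m,X):
    c=np.array(m["R"])@np.asarray(X)+m["t"]; return c[0]/c[2]*m["fx"]+m["cx"],c[1]/c[2]*m["fy"]+m["cy"]
def save(n,im): cv2.imwrite("pics/"+n,im[:,:,::-1])
E
python3 - <<'E'
from h import *
for n in("scene","top"):
    im,d,m=grab(n); save(n+"0.png",im); np.savez("pics/"+n+"0.npz",im=im,d=d)
    C=-np.array(m["R"]).T@m["t"]; print(n,C,np.array(m["R"])[2],m["fx"])
print(state())
E
```

```text
scene [ 1.20869144 -0.03598137  0.87996939] [-0.61920968  0.04454825 -0.78396098] 448.1290414357718
top [4.25604653e-01 3.13034465e-04 9.76267139e-01] [ 0.15348234 -0.00102627 -0.98815086] 458.7253731797957
{'time': 0.1, 'joint_pos': array([ 1.05440211e+00,  1.24443517e-01,  1.65152288e+00, -2.15615644e-05,
        1.36748043e+00, -8.26261031e-02]), 'joint_velocities': array([ 9.37275591e-05, -2.62972316e-03, -2.95265836e-03, -7.92863023e-04,
       -4.63885259e-04, -1.18479269e-03]), 'effort': array([ 1.28883385e-04, -4.18880045e+01, -3.61096716e+01,  7.76398787e-02,
        4.62236220e-02, -4.68394671e-05]), 'ee_pos': array([0.27295502, 0.58928254, 0.21351622]), 'ee_rot': array([-0.38100636,  0.59645532,  0.38038089,  0.59530294]), 'force': array([ 0.30362876, -0.44560415,  0.45380923]), 'ft_torque': array([ 0.03526683, -0.03018284, -0.03782255]), 'finger_gap': 0.09515745032021249}
```

View pics/top0.png

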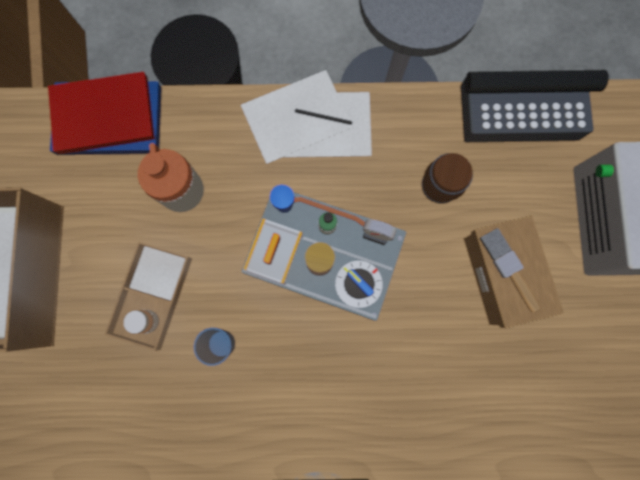

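View pics/scene0.png

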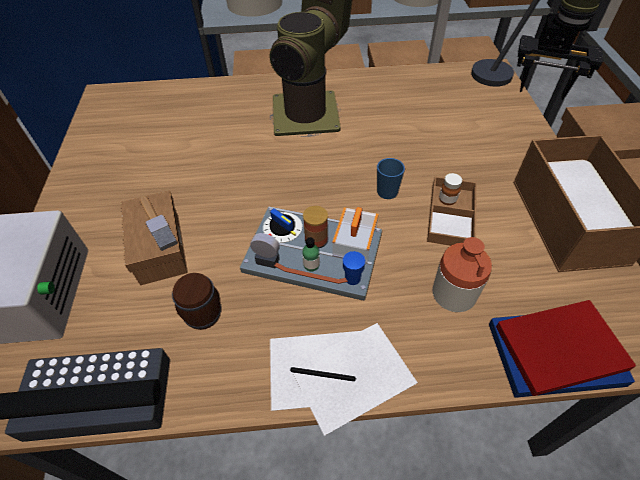

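```bash
cat >> h.py <<'E'
def ray(m,u,v,z):
    R=np.array(m["R"]);C=-R.T@m["t"];r=R.T@np.array([(u-m["cx"])/m["fx"],(v-m["cy"])/m["fy"],1]);return C+r*(z-C[2])/r[2]
def blobs(im,lo,hi,box,amin=8):
    h=cv2.cvtColor(im,cv2.COLOR_RGB2HSV);k=cv2.inRange(h,np.array(lo),np.array(hi));x0,y0,x1,y1=box
    q=np.zeros_like(k);q[y0:y1,x0:x1]=k[y0:y1,x0:x1]
    n,l,s,c=cv2.connectedComponentsWithStats(q)
    return [(l==i,s[i,4],c[i].round(1),s[i,:4]) for i in range(1,n) if s[i,4]>=amin]
E
python3 - <<'E'
from h import *
z=np.load("pics/top0.npz");im,d=z["im"],z["d"];m=camera_model("top");P=cloud(d,m)
def rep(n,lo,hi,box,zz,a=8):
    for k,ar,c,b in blobs(im,lo,hi,box,a):
        q=P[k];print(n,ar,c,b,"ray",ray(m,*c,zz).round(4),"depthmed",np.median(q,0).round(4),
        "rect",cv2.minAreaRect(np.argwhere(k)[:,::-1].astype(np.float32)))
rep("white dial",(0,0,130),(179,60,255),(325,250,395,315),.025,60)
rep("orange",(5,150,120),(18,255,255),(255,225,295,275),.121)
rep("lid",(15,80,80),(28,255,255),(300,240,340,280),.115)
rep("yellow",(24,100,120),(36,255,255),(335,255,385,310),.04)
rep("red",(0,120,100),(6,255,255),(335,255,390,310),.026,4)
rep("red2",(172,120,100),(179,255,255),(335,255,390,310),.026,4)
rep("blue",(100,120,60),(125,255,255),(335,255,385,310),.069)
rep("paper",(0,0,130),(179,50,255),(115,240,192,305),.005,60)
rep("green",(40,60,40),(85,255,255),(310,200,345,240),.1)
rep("bluefilter",(100,120,60),(125,255,255),(265,180,300,215),.105)
save("crop.png",cv2.resize(im[180:370,100:420],(800,475),interpolation=cv2.INTER_CUBIC))
E
```

```text
white dial 2953 [359.5 278.6] [325 250  70  65] ray [ 0.5007 -0.0899  0.025 ] depthmed [ 0.505  -0.0902  0.0252] rect ((359.4999694824219, 282.0), (68.99998474121094, 63.99999237060547), 0.0)
orange 69 [272.6 249.5] [265 234  14  29] ray [0.5501 0.0813 0.121 ] depthmed [0.5494 0.0807 0.1188] rect ((271.7073974609375, 248.0811767578125), (5.992344379425049, 29.354389190673828), 21.370620727539062)
lid 689 [319.5 257.5] [306 243  28  30] ray [ 0.5345 -0.0068  0.115 ] depthmed [ 0.5351 -0.0063  0.1141] rect ((319.5, 257.5), (29.0, 27.0), 90.0)
blue 166 [362.8 285.5] [348 271  25  25] ray [ 0.4835 -0.0919  0.069 ] depthmed [ 0.4824 -0.0943  0.0674] rect ((360.4136962890625, 282.67462158203125), (29.637449264526367, 8.161697387695312), 46.84760665893555)
paper 2013 [157.2 272.9] [130 246  55  55] ray [0.5201 0.3373 0.005 ] depthmed [0.5198 0.337  0.005 ] rect ((157.10000610351562, 272.70001220703125), (44.27188491821289, 46.16925048828125), 18.434947967529297)
green 169 [327.2 222.7] [319 214  18  16] ray [ 0.6045 -0.0229  0.1   ] depthmed [ 0.6049 -0.0225  0.0914] rect ((327.5, 221.5), (15.0, 17.0), 90.0)
bluefilter 453 [281.8 197.2] [270 185  24  25] ray [0.6555 0.065  0.105 ] depthmed [0.6567 0.065  0.1007] rect ((281.7307434082031, 197.15383911132812), (23.574758529663086, 23.297409057617188), 33.690067291259766)
```

View pics/crop.png

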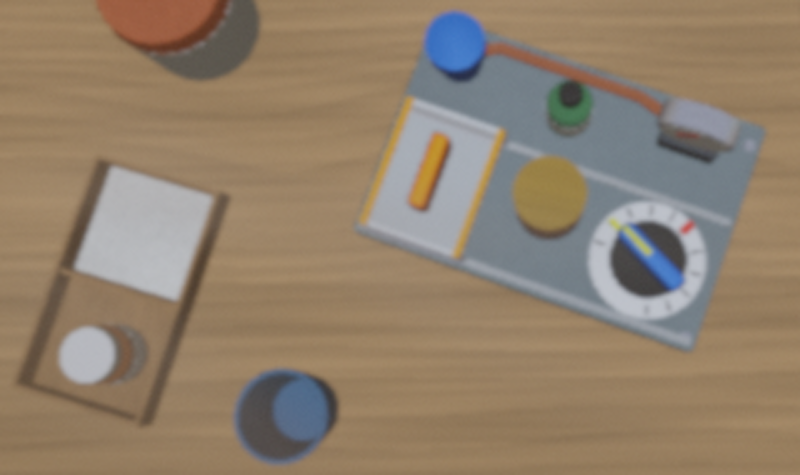

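Run:
```python
from h import *
z=np.load("pics/top0.npz");im,d=z["im"],z["d"];m=camera_model("top");P=cloud(d,m)
box=np.zeros((480,640),bool);box[175:330,235:415]=1
k=box&(d>0)&(abs(P[...,2]-.025)<.006)
q=P[k][:,:2].astype(np.float32);r=cv2.minAreaRect(q);print("panel",r,(cv2.boxPoints(r)).round(4).tolist())
# tray rim
b2=np.zeros_like(box);b2[235:355,100:195]=1
k=b2&(d>0)&(P[...,2]>.022)&(P[...,2]<.04);q=P[k][:,:2].astype(np.float32);r=cv2.minAreaRect(q);print("tray",r,cv2.boxPoints(r).round(4).tolist(),k.sum())
h=cv2.cvtColor(im,cv2.COLOR_RGB2HSV)
k=((h[...,1]<40)&(h[...,2]>165)).astype(np.uint8);k[:, :330]=0;k[:,390:]=0;k[:250]=0;k[315:]=0
cs,_=cv2.findContours(k,cv2.RETR_EXTERNAL,cv2.CHAIN_APPROX_NONE);c=max(cs,key=cv2.contourArea)
hl=cv2.convexHull(c);e=cv2.fitEllipse(hl);print("dial",e,ray(m,*e[0],.025).round(4), e[1][0]/458.7*.96/2)
for u,v in ((374.8,270.8),(346,268.5)):print(ray(m,u,v,.026).round(4))
print(h[266:276,370:380].reshape(-1,3)[h[266:276,370:380,1].ravel()>100][:10].tolist())
for kk,ar,c,b in blobs(im,(0,90,90),(8,255,255),(366,262,384,280),3)+blobs(im,(172,90,90),(179,255,255),(366,262,384,280),3): print("red",ar,c,ray(m,*c,.026).round(4))
for kk,ar,c,b in blobs(im,(22,60,110),(60,255,255),(340,260,372,285),3): print("yel",ar,c,b,ray(m,*c,.05).round(4),P[kk][:,2].round(3)[:40].tolist(),np.argwhere(kk)[:6].tolist())
```

```text
panel ((0.5596557855606079, -0.017969265580177307), (0.2997741401195526, 0.20026955008506775), 69.54833221435547) [[0.41350001096725464, -0.1234000027179718], [0.6011000275611877, -0.19339999556541443], [0.7059000134468079, 0.08749999850988388], [0.5181999802589417, 0.1574999988079071]]
tray ((0.472782701253891, 0.34691721200942993), (0.11258799582719803, 0.20030072331428528), 72.65179443359375) [[0.36039999127388, 0.3230000138282776], [0.5515999794006348, 0.26330000162124634], [0.5852000117301941, 0.3707999885082245], [0.39399999380111694, 0.43050000071525574]] 1213
dial ((358.5130920410156, 283.85235595703125), (46.83163833618164, 48.917381286621094), 11.164437294006348) [ 0.4899 -0.0876  0.025 ] 0.049006292568927814
[ 0.5164 -0.1221  0.026 ]
[ 0.522  -0.0624  0.026 ]
[[179, 109, 175], [0, 110, 190], [1, 136, 189], [0, 113, 182], [0, 107, 188], [1, 138, 190], [0, 120, 189], [179, 103, 185], [0, 108, 187]]
red 8 [374.5 270.5] [ 0.5171 -0.1215  0.026 ]
yel 10 [345.5 269.5] [344 268   4   4] [ 0.5176 -0.0597  0.05  ] [0.04, 0.034, 0.03, 0.035, 0.036, 0.033, 0.034, 0.037, 0.033, 0.036] [[268, 344], [268, 345], [269, 344], [269, 345], [269, 346], [270, 345]]
yel 19 [354.3 275.7] [350 271  10  10] [ 0.5047 -0.0772  0.05  ] [0.07, 0.07, 0.068, 0.068, 0.071, 0.067, 0.071, 0.066, 0.068, 0.068, 0.068, 0.067, 0.071, 0.067, 0.071, 0.07, 0.07, 0.068, 0.069] [[271, 350], [272, 350], [272, 351], [273, 351], [273, 352], [274, 352]]
```

```bash
cat >> h.py <<'E'
def to(p,yaw):
    "shift and turn in tool axes from measured pose to TCP p, tool down, jaw (z) at world yaw deg (mod 180, nearest)"
    s=state();R=Ro.from_quat(s["ee_rot"]);M=R.as_matrix()
    cur=np.degrees(np.arctan2(M[1,2],M[0,2]));yw=cur+(yaw-cur+90)%180-90
    z=np.array([np.cos(np.radians(yw)),np.sin(np.radians(yw)),0]);x=np.array([0,0,-1.]);T=np.stack([x,np.cross(z,x),z],1)
    print("t",round(s["time"],2),"pos",s["ee_pos"].round(4),"yaw",cur.round(2),"tilt",np.degrees(np.arccos(-M[2,0])).round(2),"q",s["joint_pos"].round(2),"gap",round(s["finger_gap"],4),"F",s["force"].round(1))
    print(" shift",(M.T@(np.array(p)-s["ee_pos"])).round(4)," rotvec",(R.inv()*Ro.from_matrix(T)).as_rotvec().round(4))
E
python3 - <<'E'
from h import *
m=camera_model("top")
print("flagon",ray(m,165,175,.15),"handle",ray(m,158,165,.17),"pot",ray(m,214,346,.09))
to([.535,-.0066,.16],69.5)
to([.535,-.0066,.16],-110.5)
print(Ro.from_quat(state()["ee_rot"]).as_matrix().round(3))
E
```

```text
flagon [0.68913816 0.2797192  0.15      ] handle [0.70189403 0.28646891 0.17      ] pot [0.37175738 0.1947998  0.09      ]
t 0.1 pos [0.273  0.5893 0.2135] yaw 65.15 tilt 0.11 q [ 1.05  0.12  1.65 -0.    1.37 -0.08] gap 0.0952 F [ 0.3 -0.4  0.5]
 shift [ 0.0542 -0.4882 -0.4305]  rotvec [-0.076  -0.0018 -0.0002]
t 0.1 pos [0.273  0.5893 0.2135] yaw 65.15 tilt 0.11 q [ 1.05  0.12  1.65 -0.    1.37 -0.08] gap 0.0952 F [ 0.3 -0.4  0.5]
 shift [ 0.0542 -0.4882 -0.4305]  rotvec [-0.076  -0.0018 -0.0002]
[[-0.001 -0.907  0.42 ]
 [-0.002  0.42   0.907]
 [-1.     0.    -0.002]]
```

Emit:
carry_out --commands '[[1,[0,-0.034,-0.03],[0,0,0]],[1,[0,-0.068,-0.06],[0,0,0]],[1,[0,-0.102,-0.09],[0,0,0]],[1,[0,-0.136,-0.12],[0,0,0]],[1,[0,-0.17,-0.15],[-0.04,0,0]]]' --newtons 20

```text
time: 0.6
ee_pos: [0.3646, 0.3804, 0.2141]
ee_rot: [-0.393, 0.588, 0.393, 0.588]
force: [-0.4, -0.8, -0.0]
finger_gap: 0.0951
```

Emit:
carry_out --commands '[[1,[0,-0.034,-0.03],[0,0,0]],[1,[0,-0.068,-0.06],[0,0,0]],[1,[0,-0.102,-0.09],[0,0,0]],[1,[0,-0.136,-0.12],[0,0,0]],[1,[0,-0.17,-0.15],[-0.04,0,0]]]'

```text
time: 1.1
ee_pos: [0.4641, 0.1766, 0.2143]
ee_rot: [-0.404, 0.58, 0.405, 0.58]
force: [1.0, -0.2, 0.4]
finger_gap: 0.095
```

```bash
python3 -c "
from h import *
to([.535,-.0066,.16],69.5)"
```

```text
t 1.1 pos [0.4641 0.1766 0.2143] yaw 69.79 tilt 0.01 q [ 0.26 -0.22  1.98  0.    1.38 -0.96] gap 0.095 F [ 1.  -0.2  0.4]
 shift [ 0.0543 -0.1299 -0.1475]  rotvec [ 0.0051 -0.0001 -0.0002]
```

Emit:
carry_out --commands '[[1,[0,-0.033,-0.037],[0,0,0]],[1,[0,-0.065,-0.074],[0,0,0]],[1,[0.01,-0.098,-0.11],[0,0,0]],[1,[0.03,-0.126,-0.143],[0,0,0]],[1,[0.03,-0.126,-0.143],[0,0,0]]]'

```text
time: 1.6
ee_pos: [0.5317, -0.0034, 0.1812]
ee_rot: [-0.402, 0.583, 0.403, 0.58]
force: [-0.2, -0.1, -0.5]
finger_gap: 0.095
```

```bash
python3 -c "
from h import *
to([.535,-.0066,.088],69.5)
im,d,m=grab('scene'); save('s1.png',cv2.resize(im[150:310,200:420],(770,560),interpolation=cv2.INTER_CUBIC))"
```

```text
t 1.6 pos [ 0.5317 -0.0034  0.1812] yaw 69.4 tilt 0.31 q [-0.11 -0.11  1.94 -0.    1.31 -1.32] gap 0.095 F [-0.2 -0.1 -0.5]
 shift [ 0.0932 -0.0047 -0.0016]  rotvec [-0.0018 -0.0025 -0.0048]
```

View pics/s1.png

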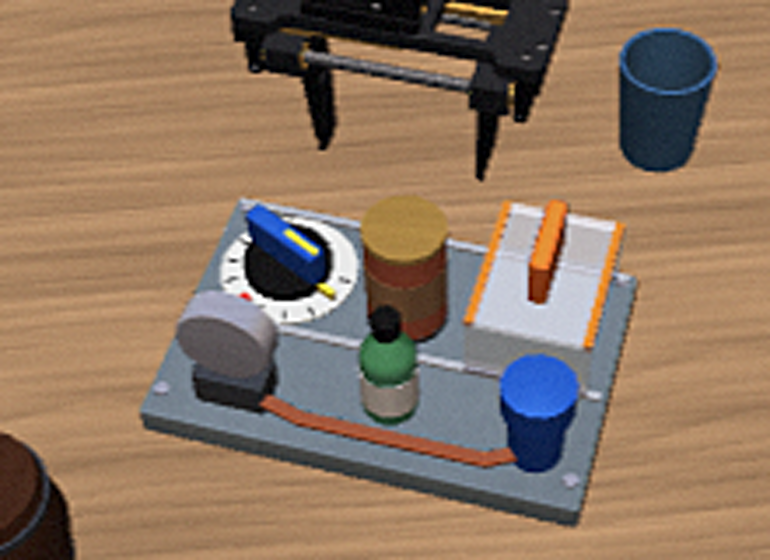

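Emit:
carry_out --commands '[[1,[0.018,-0.005,-0.002],[0,0,0]],[1,[0.04,-0.005,-0.002],[0,0,0]],[1,[0.065,-0.005,-0.002],[0,0,0]],[1,[0.085,-0.005,-0.002],[0,0,0]],[1,[0.092,-0.005,-0.002],[0,0,0]]]'

```text
time: 2.15
ee_pos: [0.5347, -0.0015, 0.0905]
ee_rot: [-0.404, 0.581, 0.406, 0.579]
force: [-0.4, 0.3, 0.4]
finger_gap: 0.0949
```

Emit:
carry_out --commands '[[-0.3,[0,0,0],[0,0,0]],[-0.3,[0,0,0],[0,0,0]],[-0.3,[0,0,0],[0,0,0]],[-0.3,[0,0,0],[0,0,0]],[-0.3,[0,0,0],[0,0,0]]]'

```text
time: 2.65
ee_pos: [0.537, -0.0032, 0.0936]
ee_rot: [-0.405, 0.58, 0.404, 0.58]
force: [-0.8, -2.2, 0.7]
finger_gap: 0.0606
```

```bash
python3 -c "
from h import *
to([.535,-.0066,.088],69.5)"
```

```text
t 2.65 pos [ 0.537  -0.0032  0.0936] yaw 69.74 tilt 0.09 q [-0.11 -0.02  2.01 -0.    1.15 -1.32] gap 0.0606 F [-0.8 -2.2  0.7]
 shift [ 0.0056  0.0008 -0.0039]  rotvec [ 0.0042 -0.0002  0.0016]
```

Emit:
carry_out --commands '[[-1,[0.003,0,-0.003],[0,0,0]],[-1,[0.004,0,-0.003],[0,0,0]],[-1,[0.004,0,-0.003],[0,0,0]],[-1,[0.004,0,-0.003],[0,0,0]],[-1,[0.004,0,-0.003],[0,0,0]]]'

```text
time: 3.15
ee_pos: [0.5373, -0.006, 0.0919]
ee_rot: [-0.405, 0.579, 0.403, 0.581]
force: [-3.0, 0.9, 11.0]
finger_gap: 0.0563
```

Emit:
carry_out --commands '[[-1,[0,0,0],[0,0,0]],[-1,[-0.005,0,0],[0,0,0]],[-1,[-0.02,0,0],[0,0,0]],[-1,[-0.035,0,0],[0,0,0]],[-1,[-0.05,0,0],[0,0,0]]]'

```text
time: 3.65
ee_pos: [0.5354, -0.0058, 0.1398]
ee_rot: [-0.404, 0.58, 0.404, 0.58]
force: [-0.6, -0.3, -3.7]
finger_gap: 0.056
```

```bash
python3 -c "
from h import *
to([.5196,.3333,.21],69.5)"
```

```text
t 3.65 pos [ 0.5354 -0.0058  0.1398] yaw 69.73 tilt 0.0 q [-0.11 -0.07  1.98  0.    1.23 -1.33] gap 0.056 F [-0.6 -0.3 -3.7]
 shift [-0.0702  0.1323  0.3126]  rotvec [ 0.004  0.    -0.   ]
```

Emit:
carry_out --commands '[[-1,[-0.02,0,0],[0,0,0]],[-1,[-0.04,0,0],[0,0,0]],[-1,[-0.06,0,0],[0,0,0]],[-1,[-0.07,0.005,0.01],[0,0,0]],[-1,[-0.07,0.015,0.035],[0,0,0]]]'

```text
time: 4.15
ee_pos: [0.5348, 0.032, 0.2117]
ee_rot: [-0.404, 0.579, 0.402, 0.582]
force: [1.3, 0.3, -2.1]
finger_gap: 0.0561
```

Emit:
carry_out --commands '[[-1,[0,0.012,0.028],[0,0,0]],[-1,[0,0.024,0.056],[0,0,0]],[-1,[0,0.036,0.084],[0,0,0]],[-1,[0,0.048,0.112],[0,0,0]],[-1,[0,0.06,0.14],[0,0,0]]]'

```text
time: 4.65
ee_pos: [0.525, 0.1863, 0.2088]
ee_rot: [-0.404, 0.58, 0.404, 0.58]
force: [0.8, -0.1, -2.4]
finger_gap: 0.0561
```

```bash
python3 -c "
from h import *
to([.5196,.3333,.21],69.5)"
```

```text
t 4.65 pos [0.525  0.1863 0.2088] yaw 69.75 tilt 0.02 q [ 0.24 -0.08  1.87  0.    1.35 -0.97] gap 0.0561 F [ 0.8 -0.1 -2.4]
 shift [-0.0012  0.0559  0.136 ]  rotvec [ 0.0043  0.0001 -0.0004]
```

Emit:
carry_out --commands '[[-1,[0,0.014,0.034],[0,0,0]],[-1,[0,0.028,0.068],[0,0,0]],[-1,[0,0.042,0.102],[0,0,0]],[-1,[0.02,0.056,0.136],[0,0,0]],[-1,[0.05,0.056,0.136],[0,0,0]]]'

```text
time: 5.15
ee_pos: [0.5207, 0.3368, 0.1611]
ee_rot: [-0.405, 0.577, 0.406, 0.582]
force: [0.7, -1.3, -2.0]
finger_gap: 0.0561
```

```bash
python3 -c "
from h import *
to([.5196,.3333,.074],69.5)
im,d,m=grab('top'); save('t2.png',cv2.resize(im[220:370,80:280],(800,600),interpolation=cv2.INTER_CUBIC))
print(proj(m,[.5196,.3333,.005]))"
```

```text
t 5.15 pos [0.5207 0.3368 0.1611] yaw 69.97 tilt 0.38 q [ 0.49  0.09  1.78  0.    1.27 -0.74] gap 0.0561 F [ 0.7 -1.3 -2. ]
 shift [ 0.0871  0.0001 -0.0042]  rotvec [0.0082 0.0059 0.0028]
(np.float64(159.05357912544846), np.float64(273.093535051196))
```

View pics/t2.png

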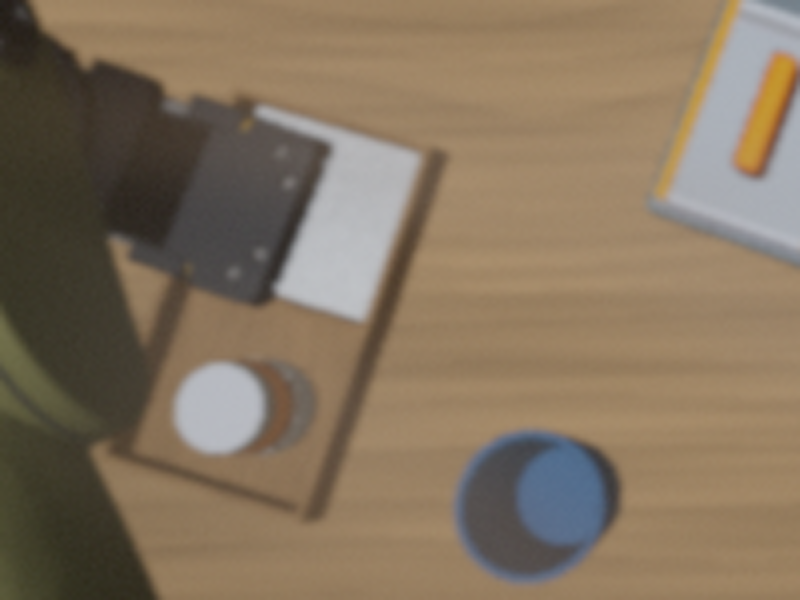

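Emit:
carry_out --commands '[[-1,[0.02,0,-0.003],[0,0,0]],[-1,[0.04,0,-0.003],[0,0,0]],[-1,[0.06,0,-0.003],[0,0,0]],[-1,[0.075,0,-0.003],[0,0,0]],[-1,[0.077,0,-0.003],[0,0,0]]]'

```text
time: 5.7
ee_pos: [0.5176, 0.3277, 0.0793]
ee_rot: [-0.404, 0.582, 0.404, 0.579]
force: [-0.0, 0.2, -2.6]
finger_gap: 0.0564
```

Emit:
carry_out --commands '[[-1,[0.002,0,0],[0,0,0]],[-1,[0.004,0,0],[0,0,0]],[-1,[0.006,0,0],[0,0,0]],[-1,[0.006,0,0],[0,0,0]],[-1,[0.006,0,0],[0,0,0]]]'

```text
time: 6.2
ee_pos: [0.5195, 0.3286, 0.0761]
ee_rot: [-0.404, 0.58, 0.404, 0.58]
force: [-0.7, 0.4, -2.2]
finger_gap: 0.0561
```

```bash
python3 -c "
from h import *
to([.5196,.3333,.072],69.5)"
```

```text
t 6.2 pos [0.5195 0.3286 0.0761] yaw 69.73 tilt 0.04 q [ 0.48  0.17  1.84 -0.    1.13 -0.74] gap 0.0561 F [-0.7  0.4 -2.2]
 shift [0.0041 0.0016 0.0044]  rotvec [0.004  0.0005 0.0005]
```

Emit:
carry_out --commands '[[-1,[0.001,0.001,0.004],[0,0,0]],[-1,[0.002,0.001,0.004],[0,0,0]],[-1,[0.003,0.001,0.004],[0,0,0]],[-1,[0.004,0.001,0.004],[0,0,0]],[-1,[0.005,0.001,0.004],[0,0,0]]]'

```text
time: 6.7
ee_pos: [0.5198, 0.3326, 0.0712]
ee_rot: [-0.404, 0.58, 0.404, 0.58]
force: [-2.2, -1.8, 6.2]
finger_gap: 0.0565
```

```bash
python3 -c "
from h import *
to([.5196,.3333,.072],69.5)"
```

```text
t 6.7 pos [0.5198 0.3326 0.0712] yaw 69.73 tilt 0.02 q [ 0.48  0.18  1.84 -0.    1.12 -0.73] gap 0.0565 F [-2.2 -1.8  6.2]
 shift [-0.0008  0.0004  0.0005]  rotvec [ 0.004  -0.0003 -0.0001]
```

Contact with the floor at the expected height (z 0.0712). Release and rise.

Emit:
carry_out --commands '[[0.6,[0,0,0],[0,0,0]],[0.6,[0,0,0],[0,0,0]],[0.6,[0,0,0],[0,0,0]],[0.6,[0,0,0],[0,0,0]],[0.6,[0,0,0],[0,0,0]]]'

```text
time: 7.2
ee_pos: [0.5198, 0.3327, 0.0707]
ee_rot: [-0.404, 0.58, 0.404, 0.58]
force: [1.0, -0.6, -0.2]
finger_gap: 0.0756
```

Emit:
carry_out --commands '[[1,[-0.01,0,0],[0,0,0]],[1,[-0.03,0,0],[0,0,0]],[1,[-0.06,0,0],[0,0,0]],[1,[-0.1,0,0],[0,0,0]],[1,[-0.13,0,0],[0,0,0]]]'

```text
time: 7.7
ee_pos: [0.5203, 0.333, 0.2041]
ee_rot: [-0.404, 0.579, 0.404, 0.581]
force: [0.1, 0.3, 0.6]
finger_gap: 0.0952
```

```bash
python3 -c "
from h import *
im,d,m=grab('scene');P=cloud(d,m)
for k,a,c,b in blobs(im,(15,80,60),(28,255,255),(425,165,485,245),60): print(a,c,b,ray(m,*c,.095),np.median(P[k],0))
save('s3.png',cv2.resize(im[140:300,330:530],(700,560),interpolation=cv2.INTER_CUBIC))
to([.4904,-.088,.18],133)"
```

```text
85 [468.2 171.8] [462 165  14  16] [0.41870673 0.38892102 0.095     ] [ 0.32426393  0.44061619 -0.00204633]
74 [427.8 179.4] [425 166   9  27] [0.43485221 0.28232369 0.095     ] [ 0.33854145  0.32270405 -0.00227867]
146 [480.5 198. ] [475 179  10  38] [0.50938983 0.3920352  0.095     ] [ 0.42229775  0.44548849 -0.00215597]
385 [456.9 204.7] [444 195  26  20] [0.52479941 0.33053262 0.095     ] [0.52212482 0.3326494  0.09182171]
111 [479.9 229.6] [473 215  12  29] [0.60396451 0.36110061 0.095     ] [ 0.53666904  0.41059695 -0.00200547]
t 7.75 pos [0.5227 0.3343 0.2104] yaw 69.74 tilt 0.69 q [ 0.48  0.05  1.73  0.    1.34 -0.73] gap 0.0953 F [1.7 1.  2.9]
 shift [ 0.0277 -0.1157 -0.4076]  rotvec [-1.1042  0.0036  0.0121]
```

View pics/s3.png

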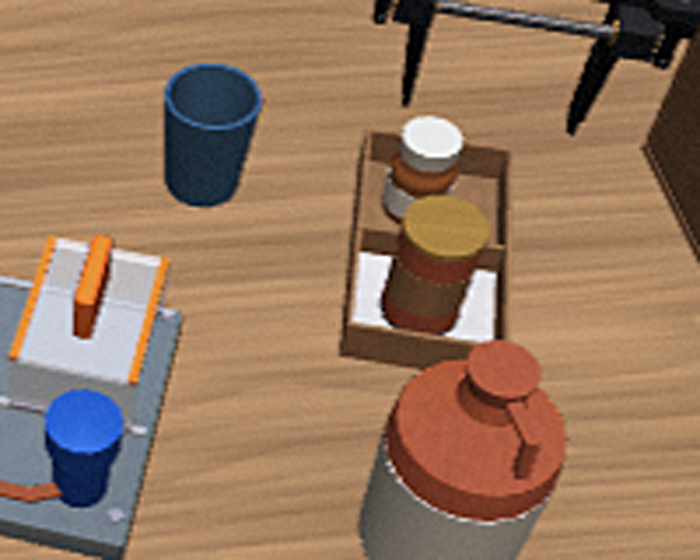

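Emit:
carry_out --commands '[[1,[0,-0.01,-0.036],[-0.12,0,0]],[1,[0,-0.02,-0.072],[-0.24,0,0]],[1,[0,-0.03,-0.108],[-0.36,0,0]],[1,[0,-0.04,-0.144],[-0.48,0,0]],[1,[0,-0.05,-0.18],[-0.6,0,0]]]'

```text
time: 8.25
ee_pos: [0.5041, 0.1452, 0.2014]
ee_rot: [0.559, -0.433, -0.558, -0.434]
force: [0.7, -0.0, -0.0]
finger_gap: 0.0951
```

```bash
python3 -c "
from h import *
to([.4904,-.088,.18],133)"
```

```text
t 8.25 pos [0.5041 0.1452 0.2014] yaw 104.41 tilt 0.07 q [ 0.18 -0.15  1.94 -0.    1.35 -1.64] gap 0.0951 F [ 0.7 -0.  -0. ]
 shift [ 0.0213  0.0713 -0.2224]  rotvec [-0.499  -0.0005  0.0011]
```

Emit:
carry_out --commands '[[1,[0,0.014,-0.044],[-0.12,0,0]],[1,[0,0.028,-0.088],[-0.24,0,0]],[1,[0,0.042,-0.132],[-0.36,0,0]],[1,[0,0.056,-0.176],[-0.49,0,0]],[1,[0,0.069,-0.216],[-0.49,0,0]]]'

```text
time: 8.75
ee_pos: [0.4897, -0.0817, 0.2016]
ee_rot: [0.647, -0.286, -0.646, -0.286]
force: [0.6, 1.1, -0.1]
finger_gap: 0.0955
```

Emit:
carry_out --commands '[[1,[0,0,0],[0,0,0]],[1,[0,0,0],[0,0,0]],[1,[0,0,0],[0,0,0]],[1,[0,0,0],[0,0,0]],[1,[0,0,0],[0,0,0]]]'

```text
time: 9.25
ee_pos: [0.4901, -0.0786, 0.2007]
ee_rot: [-0.647, 0.286, 0.647, 0.286]
force: [-0.1, -0.2, -0.4]
finger_gap: 0.0954
```

```bash
python3 -c "
from h import *
to([.4904,-.088,.09],133)
im,d,m=grab('scene')
R=cv2.inRange(cv2.cvtColor(im,cv2.COLOR_RGB2HSV),(24,110,120),(36,255,255))
for k,a,c,b in blobs(im,(22,100,110),(38,255,255),(255,190,310,250),3): print('yel',a,c,b,ray(m,*c,.036).round(4),ray(m,*c,.069).round(4))
for lo,hi in (((0,120,90),(6,255,255)),((172,120,90),(179,255,255))):
  for k,a,c,b in blobs(im,lo,hi,(255,190,310,250),2): print('red',a,c,b,ray(m,*c,.0255).round(4))
save('s4.png',cv2.resize(im[170:270,230:370],(784,560),interpolation=cv2.INTER_CUBIC))"
```

```text
t 9.25 pos [ 0.4901 -0.0786  0.2007] yaw 132.3 tilt 0.01 q [-0.27 -0.21  2.    0.    1.36 -2.58] gap 0.0954 F [-0.1 -0.2 -0.4]
 shift [ 0.1107  0.0061 -0.0071]  rotvec [-0.0122  0.0001  0.0001]
yel 17 [285.8 218.9] [282 216   9   7] [ 0.4771 -0.0754  0.036 ] [ 0.5057 -0.0738  0.069 ]
yel 13 [292.9 232.7] [291 231   5   5] [ 0.5229 -0.0599  0.036 ] [ 0.5497 -0.0589  0.069 ]
red 3 [270.  234.3] [269 234   3   2] [ 0.5138 -0.1162  0.0255]
```

View pics/s4.png

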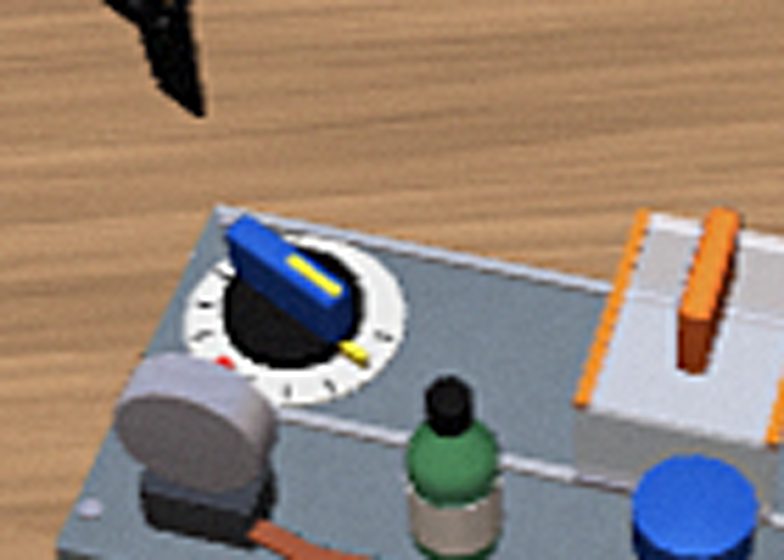

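Emit:
carry_out --commands '[[1,[0.02,0.006,-0.007],[0,0,0]],[1,[0.05,0.006,-0.007],[0,0,0]],[1,[0.085,0.006,-0.007],[0,0,0]],[1,[0.11,0.006,-0.007],[0,0,0]],[1,[0.11,0.006,-0.007],[0,0,0]]]'

```text
time: 9.8
ee_pos: [0.4871, -0.0876, 0.0864]
ee_rot: [-0.644, 0.287, 0.65, 0.286]
force: [-0.7, -0.3, -0.7]
finger_gap: 0.0952
```

Emit:
carry_out --commands '[[0.2,[0,0,0],[0,0,0]],[0,[0,0,0],[0,0,0]],[0,[0,0,0],[0,0,0]],[0,[0,0,0],[0,0,0]],[0,[0,0,0],[0,0,0]]]'

```text
time: 10.3
ee_pos: [0.4908, -0.0892, 0.0916]
ee_rot: [0.647, -0.287, -0.646, -0.287]
force: [-0.3, 0.8, 1.3]
finger_gap: 0.0606
```

```bash
python3 -c "
from h import *
to([.4906,-.088,.05],132.5)"
```

```text
t 10.3 pos [ 0.4908 -0.0892  0.0916] yaw 132.18 tilt 0.09 q [-0.29 -0.1   2.1   0.    1.15 -2.59] gap 0.0606 F [-0.3  0.8  1.3]
 shift [ 0.0416 -0.0006  0.0011]  rotvec [-0.0056 -0.0014  0.0009]
```

Emit:
carry_out --commands '[[0,[0.01,0,0.001],[0,0,0]],[0,[0.022,0,0.001],[0,0,0]],[0,[0.034,0,0.001],[0,0,0]],[0,[0.041,0,0.001],[0,0,0]],[0,[0.041,0,0.001],[0,0,0]]]'

```text
time: 10.8
ee_pos: [0.4881, -0.0879, 0.0475]
ee_rot: [-0.645, 0.287, 0.648, 0.286]
force: [0.3, 0.1, 0.8]
finger_gap: 0.0478
```

Emit:
carry_out --commands '[[0,[0,0,0],[0,0,0]],[-0.5,[0,0,0],[0,0,0]],[-0.5,[0,0,0],[0,0,0]],[-0.5,[0,0,0],[0,0,0]],[-0.5,[0,0,0],[0,0,0]]]'

```text
time: 11.3
ee_pos: [0.4898, -0.0884, 0.05]
ee_rot: [0.647, -0.287, -0.646, -0.287]
force: [-0.3, -0.5, -0.5]
finger_gap: 0.025
```

```bash
python3 -c "
from h import *
to([.4906,-.088,.05],132.5)"
```

```text
t 11.3 pos [ 0.4898 -0.0884  0.05  ] yaw 132.18 tilt 0.04 q [-0.29 -0.05  2.12  0.    1.07 -2.59] gap 0.025 F [-0.3 -0.5 -0.5]
 shift [-0.     -0.0008 -0.0003]  rotvec [-0.0056 -0.0005  0.0003]
```

Emit:
carry_out --commands '[[-1,[0,0,0],[0,0,0]],[-1,[0,0,0],[0,0,0]],[-1,[0,0,0],[0,0,0]],[-1,[0,0,0],[0,0,0]],[-1,[0,0,0],[0,0,0]]]'

```text
time: 11.8
ee_pos: [0.4888, -0.0874, 0.0497]
ee_rot: [-0.645, 0.286, 0.647, 0.287]
force: [-3.9, 3.7, 3.9]
finger_gap: 0.0156
```

```bash
python3 -c "
from h import *
to([.4906,-.088,.05],132.5);print(state()['ft_torque'])"
```

```text
t 11.8 pos [ 0.4888 -0.0874  0.0497] yaw 132.18 tilt 0.17 q [-0.29 -0.05  2.12  0.    1.07 -2.59] gap 0.0156 F [-3.9  3.7  3.9]
 shift [-0.0003 -0.0009 -0.0017]  rotvec [-0.0056  0.003  -0.0004]
[0.72207108 0.64442166 0.01077894]
```

Emit:
carry_out --commands '[[-1,[0,0,0],[0.1,0,0]],[-1,[0,0,0],[0.2,0,0]],[-1,[0,0,0],[0.3,0,0]],[-1,[0,0,0],[0.4,0,0]],[-1,[0,0,0],[0.5,0,0]]]'

```text
time: 12.3
ee_pos: [0.4887, -0.0871, 0.0497]
ee_rot: [-0.553, 0.439, 0.556, 0.439]
force: [-3.5, 4.6, 5.4]
finger_gap: 0.0159
```

Emit:
carry_out --commands '[[-1,[0,0,0],[0.1,0,0]],[-1,[0,0,0],[0.2,0,0]],[-1,[0,0,0],[0.3,0,0]],[-1,[0,0,0],[0.4,0,0]],[-1,[0,0,0],[0.5,0,0]]]'

```text
time: 12.8
ee_pos: [0.4887, -0.0869, 0.0497]
ee_rot: [-0.427, 0.562, 0.43, 0.562]
force: [-4.7, 5.4, 5.8]
finger_gap: 0.016
```

```bash
python3 -c "
from h import *
to([.4906,-.088,.05],38);print(state()['ft_torque'])"
```

```text
t 12.8 pos [ 0.4887 -0.0869  0.0497] yaw 74.65 tilt 0.22 q [-0.29 -0.05  2.12  0.    1.07 -1.59] gap 0.016 F [-4.7  5.4  5.8]
 shift [-0.0003 -0.0021 -0.0006]  rotvec [ 0.6396  0.0011 -0.0038]
[1.04698285 0.61271372 0.05040611]
```

Emit:
carry_out --commands '[[-1,[0,0,0],[0.12,0,0]],[-1,[0,0,0],[0.24,0,0]],[-1,[0,0,0],[0.36,0,0]],[-1,[0,0,0],[0.48,0,0]],[-1,[0,0,0],[0.58,0,0]]]'

```text
time: 13.3
ee_pos: [0.4889, -0.0867, 0.0497]
ee_rot: [-0.249, 0.662, 0.251, 0.661]
force: [-3.9, 6.2, 5.3]
finger_gap: 0.0159
```

```bash
cat > look.py <<'E'
from h import *
import sys
to([.4906,-.088,.05],38.3)
Z=.025; c0=np.array([.4902,-.0878])
for n in("top","scene"):
    im,d,m=grab(n)
    u,v=map(int,proj(m,[*c0,.03])); box=(u-32,v-32,u+32,v+32)
    for nm,L in (("yel",[((22,90,100),(38,255,255))]),("red",[((0,90,90),(7,255,255)),((172,90,90),(179,255,255))])):
        for lo,hi in L:
            for k,a,c,b in blobs(im,lo,hi,box,3):
                for zz in ((.036,.069) if nm=="yel" else (.0255,)):
                    p=ray(m,*c,zz)[:2]-c0; print(n,nm,a,c,zz,"r",np.hypot(*p).round(4),"ang",np.degrees(np.arctan2(p[1],p[0])).round(1))
    cr=im[v-35:v+35,u-35:u+35]; save(f"{sys.argv[1]}_{n}.png",cv2.resize(cr,(400,400),interpolation=cv2.INTER_CUBIC))
save(sys.argv[1]+".png",np.hstack([cv2.imread(f"pics/{sys.argv[1]}_{n}.png")[:,:,::-1] for n in("top","scene")]))
E
python3 look.py k1
```

```text
t 13.3 pos [ 0.4889 -0.0867  0.0497] yaw 41.39 tilt 0.23 q [-0.29 -0.05  2.12  0.    1.07 -1.01] gap 0.0159 F [-3.9  6.2  5.3]
 shift [-0.0003 -0.0021  0.0004]  rotvec [ 0.054   0.0007 -0.0039]
scene yel 19 [275.3 219. ] 0.036 r 0.0205 ang -138.6
scene yel 19 [275.3 219. ] 0.069 r 0.0173 ang -39.6
scene yel 12 [270.5 232.6] 0.036 r 0.0376 ang -44.2
scene yel 12 [270.5 232.6] 0.069 r 0.0587 ang -23.2
```

View pics/k1.png

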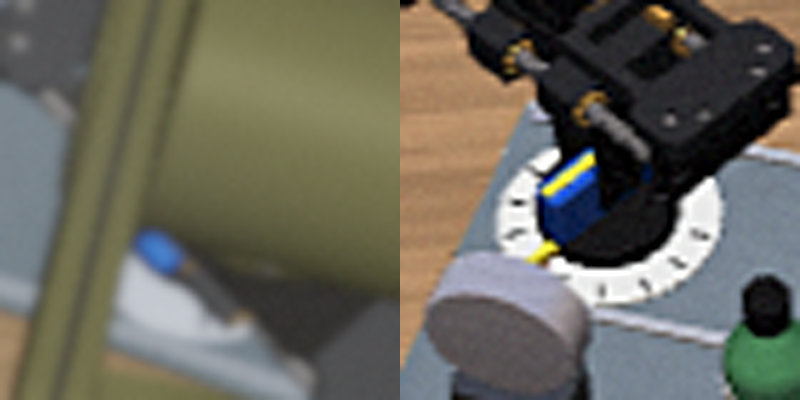

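Emit:
carry_out --commands '[[-1,[0,0,0],[0.02,0,0]],[-1,[0,0,0],[0.04,0,0]],[-1,[0,0,0],[0.05,0,0]],[-1,[0,0,0],[0.05,0,0]],[-1,[0,0,0],[0.05,0,0]]]'

```text
time: 13.9
ee_pos: [0.4889, -0.0867, 0.0497]
ee_rot: [-0.233, 0.667, 0.236, 0.667]
force: [-4.5, 6.0, 4.2]
finger_gap: 0.0158
```

Emit:
carry_out --commands '[[-0.4,[0,0,0],[0,0,0]],[-0.2,[0,0,0],[0,0,0]],[-0.2,[0,0,0],[0,0,0]],[-0.2,[0,0,0],[0,0,0]],[-0.2,[0,0,0],[0,0,0]]]'

```text
time: 14.4
ee_pos: [0.4896, -0.0884, 0.0496]
ee_rot: [-0.235, 0.667, 0.235, 0.667]
force: [0.5, 0.2, 0.6]
finger_gap: 0.038
```

Emit:
carry_out --commands '[[-0.2,[-0.02,0,0],[0,0,0]],[-0.2,[-0.05,0,0],[0,0,0]],[-0.2,[-0.08,0,0],[0,0,0]],[-0.2,[-0.12,0,0],[0,0,0]],[-0.2,[-0.15,0,0],[0,0,0]]]'

```text
time: 14.9
ee_pos: [0.49, -0.0885, 0.2021]
ee_rot: [-0.235, 0.666, 0.234, 0.668]
force: [-0.0, 0.3, -0.2]
finger_gap: 0.0381
```

```bash
python3 -c "
from h import *
to([.5501,.0813,.2],69.5)"
```

```text
t 14.9 pos [ 0.49   -0.0885  0.2021] yaw 38.78 tilt 0.13 q [-0.29 -0.21  2.   -0.    1.36 -0.96] gap 0.0381 F [-0.   0.3 -0.2]
 shift [0.0021 0.0948 0.1532]  rotvec [-0.5361  0.0007  0.0021]
```

Emit:
carry_out --commands '[[1,[0,0.02,0.03],[-0.12,0,0]],[1,[0,0.04,0.065],[-0.24,0,0]],[1,[0,0.06,0.1],[-0.36,0,0]],[1,[0,0.08,0.13],[-0.48,0,0]],[1,[0,0.095,0.153],[-0.536,0,0]]]'

```text
time: 15.4
ee_pos: [0.5497, 0.0835, 0.1996]
ee_rot: [-0.404, 0.58, 0.404, 0.58]
force: [0.8, -0.0, 0.6]
finger_gap: 0.0729
```

Emit:
carry_out --commands '[[1,[0,0,0],[0,0,0]],[1,[0,0,0],[0,0,0]],[1,[0,0,0],[0,0,0]],[1,[0,0,0],[0,0,0]],[1,[0,0,0],[0,0,0]]]'

```text
time: 15.9
ee_pos: [0.5492, 0.0807, 0.1998]
ee_rot: [-0.403, 0.581, 0.403, 0.581]
force: [-0.1, 0.7, 0.1]
finger_gap: 0.095
```

```bash
python3 look.py k2;  python3 -c "
from h import *
to([.552,.081,.092],69.5)"
```

```text
t 15.9 pos [0.5492 0.0807 0.1998] yaw 69.41 tilt 0.01 q [ 0.05 -0.08  1.88 -0.    1.34 -1.16] gap 0.095 F [-0.1  0.7  0.1]
 shift [ 0.1498 -0.0044 -0.1785]  rotvec [5.43e-01 0.00e+00 2.00e-04]
top yel 10 [373.6 271.1] 0.036 r 0.0392 ang -51.0
top yel 10 [373.6 271.1] 0.069 r 0.034 ang -50.7
top yel 5 [367.4 276.2] 0.036 r 0.0226 ang -50.5
top yel 5 [367.4 276.2] 0.069 r 0.018 ang -49.8
scene yel 21 [275.1 218.9] 0.036 r 0.0211 ang -138.3
scene yel 21 [275.1 218.9] 0.069 r 0.0173 ang -41.6
scene yel 12 [270.  232.5] 0.036 r 0.0381 ang -45.9
scene yel 12 [270.  232.5] 0.069 r 0.0588 ang -24.4
t 16.0 pos [0.5493 0.0809 0.1997] yaw 69.43 tilt 0.01 q [ 0.05 -0.08  1.88 -0.    1.34 -1.16] gap 0.0949 F [ 0.1 -0.8  0.5]
 shift [ 0.1077 -0.0025  0.001 ]  rotvec [-0.0011  0.      0.0002]
```

View pics/k2.png

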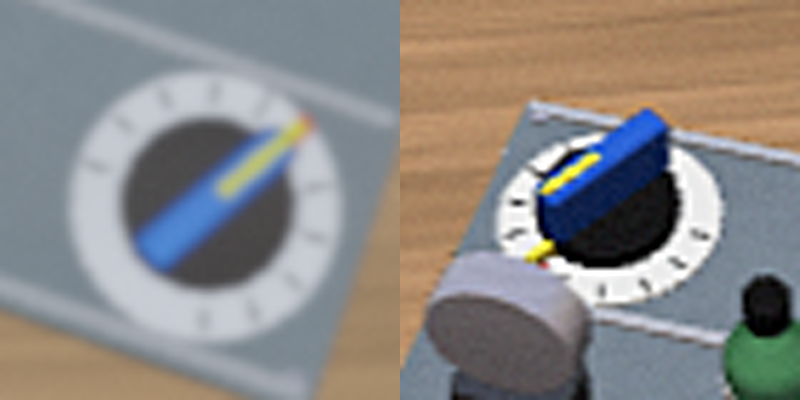

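Emit:
carry_out --commands '[[1,[0.02,-0.002,0],[0,0,0]],[1,[0.05,-0.002,0],[0,0,0]],[1,[0.08,-0.002,0],[0,0,0]],[1,[0.105,-0.002,0],[0,0,0]],[1,[0.107,-0.002,0],[0,0,0]]]'

```text
time: 16.5
ee_pos: [0.5482, 0.0804, 0.0886]
ee_rot: [-0.401, 0.583, 0.404, 0.579]
force: [-1.0, 0.5, 0.7]
finger_gap: 0.095
```

Emit:
carry_out --commands '[[0,[0,0,0],[0,0,0]],[-0.5,[0,0,0],[0,0,0]],[-0.5,[0,0,0],[0,0,0]],[-0.5,[0,0,0],[0,0,0]],[-0.5,[0,0,0],[0,0,0]]]'

```text
time: 17.0
ee_pos: [0.5518, 0.0809, 0.0936]
ee_rot: [-0.403, 0.58, 0.403, 0.581]
force: [0.7, 0.2, -0.1]
finger_gap: 0.0608
```

Emit:
carry_out --commands '[[-0.6,[0,0,0],[0,0,0]],[-0.7,[0,0,0],[0,0,0]],[-1,[0,0,0],[0,0,0]],[-1,[0,0,0],[0,0,0]],[-1,[0,0,0],[0,0,0]]]'

```text
time: 17.5
ee_pos: [0.5513, 0.0812, 0.0926]
ee_rot: [-0.403, 0.581, 0.403, 0.581]
force: [0.9, 2.4, -1.2]
finger_gap: 0.0208
```

```bash
python3 -c "
from h import *
s=np.radians(-20.46);X=np.array([np.cos(s),np.sin(s)]);Y=np.array([-X[1],X[0]]);O=np.array([.5205,-.0087])
p=state()['ee_pos'];print('station',(p[:2]-O)@X,(p[:2]-O)@Y)
t=O-.085*Y+X*((p[:2]-O)@X); to([*t,p[2]],69.54)"
```

```text
station -0.002574841413037465 0.09502594126826489
t 17.5 pos [0.5513 0.0812 0.0926] yaw 69.49 tilt 0.05 q [ 0.05  0.03  1.97  0.    1.15 -1.16] gap 0.0208 F [ 0.9  2.4 -1.2]
 shift [-0.0002 -0.0002 -0.18  ]  rotvec [-0.0009  0.0009 -0.    ]
```

Emit:
carry_out --commands '[[-1,[0,0,0],[0,0,0]],[-1,[0,0,0],[0,0,0]],[-1,[0,0,0],[0,0,0]],[-1,[0,0,-0.005],[0,0,0]],[-1,[0,0,-0.02],[0,0,0]]]'

```text
time: 18.0
ee_pos: [0.5443, 0.0625, 0.0926]
ee_rot: [-0.403, 0.581, 0.403, 0.581]
force: [1.6, 2.6, -1.7]
finger_gap: 0.014
```

Emit:
carry_out --commands '[[-1,[0,0,-0.02],[0,0,0]],[-1,[0,0,-0.04],[0,0,0]],[-1,[0,0,-0.06],[0,0,0]],[-1,[0,0,-0.08],[0,0,0]],[-1,[0,0,-0.1],[0,0,0]]]'

```text
time: 18.5
ee_pos: [0.5087, -0.0325, 0.0926]
ee_rot: [-0.403, 0.581, 0.403, 0.581]
force: [4.5, 2.1, -2.0]
finger_gap: 0.0137
```

```bash
cat > st.py <<'E'
from h import *
s=np.radians(-20.46);X=np.array([np.cos(s),np.sin(s)]);Y=np.array([-X[1],X[0]]);O=np.array([.5205,-.0087])
p=state()['ee_pos'];print('station',(p[:2]-O)@X,(p[:2]-O)@Y)
t=O-.085*Y+X*-.002; to([*t,p[2]],69.54)
E
python3 st.py
```

```text
station -0.0027131492960969796 -0.026463404966826014
t 18.5 pos [ 0.5087 -0.0325  0.0926] yaw 69.48 tilt 0.04 q [-0.17 -0.08  2.07  0.    1.15 -1.38] gap 0.0137 F [ 4.5  2.1 -2. ]
 shift [-0.     -0.0008 -0.0585]  rotvec [-0.001   0.0006  0.0005]
```

Emit:
carry_out --commands '[[-1,[0,0,-0.018],[0,0,0]],[-1,[0,0,-0.036],[0,0,0]],[-1,[0,0,-0.05],[0,0,0]],[-1,[0,0,-0.056],[0,0,0]],[-1,[0,0,-0.058],[0,0,0]]]'

```text
time: 19.0
ee_pos: [0.4886, -0.0865, 0.0926]
ee_rot: [-0.403, 0.581, 0.403, 0.581]
force: [2.7, 1.3, -2.6]
finger_gap: 0.014
```

Emit:
carry_out --commands '[[-1,[0,0,-0.001],[0,0,0]],[-1,[0,0,-0.002],[0,0,0]],[-1,[0,0,-0.003],[0,0,0]],[-1,[0,0,-0.003],[0,0,0]],[-1,[0,0,-0.003],[0,0,0]]]'

```text
time: 19.5
ee_pos: [0.4885, -0.0868, 0.0926]
ee_rot: [-0.403, 0.58, 0.404, 0.582]
force: [4.8, 7.8, -3.7]
finger_gap: 0.0143
```

```bash
python3 st.py
```

```text
station -0.002721766463950703 -0.08437075582963872
t 19.5 pos [ 0.4885 -0.0868  0.0926] yaw 69.53 tilt 0.17 q [-0.29 -0.11  2.1   0.    1.15 -1.5 ] gap 0.0143 F [ 4.8  7.8 -3.7]
 shift [-0.     -0.0007 -0.0006]  rotvec [-0.0002  0.003   0.0001]
```

Emit:
carry_out --commands '[[-0.3,[0,0,0.002],[0,0,0]],[0,[0,0,0.002],[0,0,0]],[0,[0,0,0.002],[0,0,0]],[0,[0,0,0.002],[0,0,0]],[0,[0,0,0.002],[0,0,0]]]'

```text
time: 20.0
ee_pos: [0.4885, -0.087, 0.0928]
ee_rot: [-0.403, 0.581, 0.403, 0.581]
force: [-0.1, 0.7, 0.6]
finger_gap: 0.0455
```

Emit:
carry_out --commands '[[0,[-0.02,0,0],[0,0,0]],[0,[-0.05,0,0],[0,0,0]],[0,[-0.09,0,0],[0,0,0]],[0,[-0.13,0,0],[0,0,0]],[0,[-0.17,0,0],[0,0,0]]]'

```text
time: 20.5
ee_pos: [0.4882, -0.0869, 0.2642]
ee_rot: [-0.403, 0.581, 0.403, 0.581]
force: [0.8, 1.4, 0.7]
finger_gap: 0.0474
```

Emit:
carry_out --commands '[[0,[0,-0.04,0],[0,0,0]],[0,[0,0,-0.04],[0,0,0]],[0,[0,0,-0.08],[0,0,0]],[0,[0,0,-0.12],[0,0,0]],[0,[0,0,-0.16],[0,0,0]]]'

```text
time: 21.0
ee_pos: [0.4316, -0.238, 0.2624]
ee_rot: [-0.403, 0.581, 0.403, 0.581]
force: [0.6, -1.1, 1.3]
finger_gap: 0.0478
```

```bash
python3 look.py k3
python3 - <<'E'
from h import *
for n in("top","scene"):
    im,d,m=grab(n);u,v=map(int,proj(m,[.53,.1,.05]))
    if n=="top":
        s=np.radians(-20.46);X=np.array([np.cos(s),np.sin(s)]);Y=np.array([-X[1],X[0]]);O=np.array([.5205,-.0087])
        for k,a,c,b in blobs(im,(5,150,120),(18,255,255),(300,220,420,330),30):
            p=ray(m,*c,.121)[:2]-O;print("orange",a,c,p@X,p@Y)
    k=blobs(im,(15,80,60),(28,255,255),(440,190,475,220) if n=="scene" else (140,240,190,300),100)
    for q in k: print(n,"tin",q[1],q[2],ray(m,*q[2],.095))
    save(n+"5.png",cv2.resize(im[140:370,90:430] if n=="top" else im[130:340,100:500],(800,541) if n=="top" else (800,420),interpolation=cv2.INTER_CUBIC))
E
```

```text
t 21.0 pos [ 0.4316 -0.238   0.2624] yaw 69.51 tilt 0.03 q [-0.61 -0.26  1.93 -0.    1.47 -1.83] gap 0.0478 F [ 0.6 -1.1  1.3]
 shift [ 0.2123 -0.0029  0.1612]  rotvec [ 5.447e-01 -2.000e-04 -5.000e-04]
scene yel 10 [270.5 232.5] 0.036 r 0.0373 ang -44.5
scene yel 10 [270.5 232.5] 0.069 r 0.0585 ang -23.3
orange 51 [360.4 281.6] -0.005151146343695273 -0.08053139470887975
top tin 969 [175.1 261.3] [0.53335327 0.27230724 0.095     ]
top tin 507 [148.9 269.8] [0.51751848 0.32228063 0.095     ]
scene tin 387 [457.  204.7] [0.52482317 0.33076562 0.095     ]
```

View pics/top5.png

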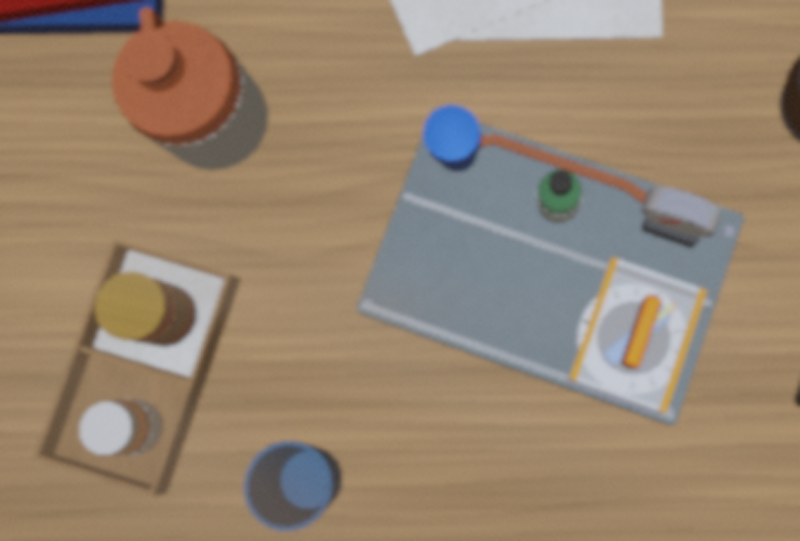

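Run:
```python
from h import *
s=np.radians(-20.46);X=np.array([np.cos(s),np.sin(s)]);Y=np.array([-X[1],X[0]]);O=np.array([.5205,-.0087])
def f(tag,im,m,box):
    for lo in (60,110,150):
        k=max(blobs(im,(4,lo,90),(24,255,255),box,20),key=lambda q:q[1]);r=cv2.minAreaRect(np.argwhere(k[0])[:,::-1].astype(np.float32))
        p=ray(m,*r[0],.121)[:2]-O;print(tag,lo,k[1],"rect",(p@X).round(4),(p@Y).round(4),np.round(r[1],1))
m=camera_model("top")
f("before",np.load("pics/top0.npz")["im"],m,(262,230,282,268))
im,d,m=grab("top"); f("after",im,m,(352,262,373,302))
print(state()["force"],state()["finger_gap"])
```

```text
before 60 263 rect -0.0021 0.0979 [ 8.4 31.6]
before 110 215 rect -0.002 0.0977 [ 7.3 30.3]
before 150 179 rect -0.0017 0.0976 [ 6.3 29.4]
after 60 243 rect -0.0022 -0.0834 [ 8.1 31.9]
after 110 199 rect -0.0022 -0.0833 [ 6.6 30.7]
after 150 165 rect -0.0025 -0.0833 [ 5.4 29.7]
[ 0.72734573 -0.69370496  0.20262636] 0.04732381802384371
```

```bash
python3 -c "
from station import *
print(job_done(),state()['time'])"
```

```text
the job is handed in; nothing more can be done
the job is handed in; nothing more can be done
```

The job is handed in, after about 21 s of the 72 s allowed. `job_done()` gives no verdict, so the results below are my own last checks.

- **Tin:** it stands upright in the tray's empty compartment. Its lid is at about (0.522, 0.333), within 3 mm of my estimate of the compartment's centre. In the final top picture it still stands there, with the jar beside it.
- **Knob:** I turned it about 94° clockwise and stopped on the red mark. The top camera puts the pointer at −51.0° and the mark at about −51.5°. The scene camera read the pointer 5 to 6° short of that (−45.9°). The gauge partly hides the tip in that view, so I relied on the top camera. The pointer had not moved visibly after the guard went over it.
- **Guard:** I slid it about 180 mm until it stopped, where the force rose to about 8 N with no further motion. The handle is at y = −0.083 to −0.084 in the station's frame, against −0.085 expected, so within 2 mm of the stop. An earlier colour-centroid reading gave −0.0805, which would still be inside the limit.
- **Other things:** nothing visible in the final top picture had been moved or knocked over. That picture did not show all of the archive box, brush and barrel, but the arm never went near them.
- **Robot:** it is clear of everything, about 0.26 m up beside the station.

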